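# Draw down the pressure plate of a board tester, crosswise in two passes

### The arm

A 6-joint arm with a two-finger parallel gripper is mounted at the origin on a cart in front of the work surface, level with it; the furniture and walls round the work are solid. World frame = base frame: x ahead of the robot, y to its left, z up, the work surface at z = 0. Lengths are in m, angles in rad, forces in N, time in s.
With the tool pointing down it reaches from about 0.325 to 0.9 m from the base axis. Payload 6.1 kg.
Tool frame: the origin (TCP) lies at the very end of the fingers, on their centre line; the grasp point (between the pads) lies 19 mm behind it; z points along the fingers, y is the line along which they close (so a half turn about z gives the same grasp; the last joint's range is limited). The gripper opens to 85 mm and grips with 20 to 120 N. Pads are 22 mm wide; open, the fingers measure 114 mm over their backs; the gripper's body (76 mm by 85 mm) begins 54 mm behind the grasp point. The pads swing forward as they close: fully open they stand 13 mm farther back than shut.
Start: joints at [1.097, 0.22, 1.526, -0, 1.395, -0.126], TCP at [0.213, 0.588, 0.231] pointing down, gripper open.
Joint ranges: [-2.98, 2.98], [-0.91, 2.08], [0.09, 2.57], [-1.24, 4.39], [0.2, 2.65], [-2.68, 2.68]. Speed limits (rad/s): [2.57, 2.57, 3.01, 3.14, 3.14, 3.14].

### API

Orientations are given as a 3x3 rotation matrix whose columns are the frame's x, y, z axes.
In Python, from station import manip, read_camera, recognise gives the robot as it stands. The module is installed in compiled form; this text tells all that it offers.
- The arm moves only by the shell command python3 -m jog 'ROWS'. ROWS is JSON, a list that holds one entry, the list of rows, each a list of 7 numbers: the shift along the tool's x, y, z in m, then the turn, a rotation vector about the tool's x, y, z in rad, then the opening, from 0 (shut) to 1 (fully open). In form: [[[x, y, z, wx, wy, wz, jaw], ...]]. A call has 1 to 10 rows; each row is the pose to reach, as a shift and turn from the pose commanded when the call began, along the tool's axes at that moment; what a row does not reach only later rows make up. A row lasts 1/10 s, in which the tool goes at most 50 mm and 8.59 degrees, less where a joint would pass 70% of its speed; a pose out of reach is approached as far as the arm can. A call with a gripper value outside its range is refused whole. The fingers move at their own pace and stop on an object; the grip force is fixed at half the most. Time passes only in rows, so rows that repeat a pose let the fingers close. It gives the time, the measured TCP pose, the force, the opening and the grip force at its end, in the units of the state.
- manip.get_obs(): the state, without advancing time (a new reading comes with each control period).
- read_camera(name): name is "scene" or "side" or "wrist"; returns a dict with "color" (480x640x3 uint8, red, green, blue), "camera_matrix" (3x3 intrinsics, pixels), "rvec" (rotation vector, rad) and "tvec" (3), from world to camera coordinates, as OpenCV has them. Camera axes: x right, y down, z forward; pixel columns grow to the right and rows downward; lengths in m; the calibration is good to about 2 mm. A picture is of the moment at which its call begins. There is no depth.
- manip.job_done(): hands the job in; it is judged then, once.
Trained networks look in a picture, given as the dict that the camera call returned (one of the last four; its "shot" number tells which), for a name from the list of things; names that differ only in an ending like _2 or _b are one class to them, and where a whole thing is asked for, a point or a joint stands for the part that bears it (a point fixed in the world has none). Each returns a list of dicts, best first, with "p" (0 to 1); they miss things now and then, are a little off and sometimes report something else, mostly with a low value. They report only what shows in the picture. A call takes as long as a camera call.
- recognise(picture, name): "location" ([column, row] in pixels, amid what is visible of it).
The state is a dict: "t": time; "q": joint angles; "dq": joint speeds; "effort": joint torques, N m; "tcp_pos": TCP position; "eef_rot": TCP orientation; "force": force on the tool from outside, world axes, zero at the start; "ft_torque": the same for the moment, N m; "grip_width": opening from 0.0 (shut) to 1.0 (fully open); "grasp_force": force on a finger pad.
Only numpy, scipy, OpenCV 4.12 (cv2) and the standard library are available. Lean on these libraries where they do the work, as an engineer would, in place of code of your own. Each camera call takes 0.05 s, during which the arm holds its last target. There are 200 camera calls.

### The job

Press the board in the bed-of-nails tester down level onto its probes: tighten the four wing nuts on the clear plate clockwise in two passes, first each to about the middle of its travel and, only when all four are there, each fully home against its stop. In both passes do one nut, then the one diagonally opposite, and only then the other pair, so that the plate never goes down badly askew. Leave the flux bottle, the vial and the spare board where they are.

Things in the scene. Friction and masses are not known exactly. Their poses are not given: they have to be found in the camera images.
- tester: Bed-of-nails board tester, fixed: dark grey housing 160 x 160 mm, 43 mm high, on it a tan probe plate 150 x 150 mm (top 48 mm above the bench) with gold probes. Origin: centre of its underside at bench level; z up, -x its front (aluminium panel with coloured sockets), +y its left. Four 8 mm studs at x, y = +-55 mm carry the wing nuts.
- press_plate: Clear plate 140 x 140 x 8 mm on the studs (10 mm holes), green round board clipped 10 mm below. Origin: centre of its underside, z up. Springs hold it 71 mm above the bench at first; all nuts home: 68 mm, level. Each nut presses its corner down; more than 3.1 mm between opposite nuts (0.02 rad) is too askew; do not lean on it.
- wing_fl (a point): Centre of the front left nut's black wing (tester x, y = -55, +55 mm), on its axis; opposite is wing_br. Bar 50 mm long (x), 12 mm thick (y; 14 at the ends beyond 11 mm), 16 high (8 above and below this point), white dot on its +x end. Below: hub 6 mm in radius, 6 to 12 mm down, washer 13.5 in radius, 12 to 15 mm down, then the plate. z up.
- knob_fl (a joint): Angle of the front left nut, grows clockwise from above (tightening): 0 slack, 1.1 mid-travel (0.75 to 1.5 will do), 2.2 home on a hard stop (2.05 counts). Found at 0 to 0.3. Sinks 1.8 mm per rad; about 0.08 N m of friction, stays where left, far stiffer at the stop. Grip it across 12 mm, or turn it with the fingers as an 18 mm fork over the bar.
- wing_fr (a point): Centre of the front right nut's black wing (tester x, y = -55, -55 mm), on its axis; opposite is wing_bl. Bar 50 mm long (x), 12 mm thick (y; 14 at the ends beyond 11 mm), 16 high (8 above and below this point), white dot on its +x end. Below: hub 6 mm in radius, 6 to 12 mm down, washer 13.5 in radius, 12 to 15 mm down, then the plate. z up.
- knob_fr (a joint): Angle of the front right nut, grows clockwise from above (tightening): 0 slack, 1.1 mid-travel (0.75 to 1.5 will do), 2.2 home on a hard stop (2.05 counts). Found at 0 to 0.3. Sinks 1.8 mm per rad; about 0.08 N m of friction, stays where left, far stiffer at the stop. Grip it across 12 mm, or turn it with the fingers as an 18 mm fork over the bar.
- wing_br (a point): Centre of the back right nut's black wing (tester x, y = +55, -55 mm), on its axis; opposite is wing_fl. Bar 50 mm long (x), 12 mm thick (y; 14 at the ends beyond 11 mm), 16 high (8 above and below this point), white dot on its +x end. Below: hub 6 mm in radius, 6 to 12 mm down, washer 13.5 in radius, 12 to 15 mm down, then the plate. z up.
- knob_br (a joint): Angle of the back right nut, grows clockwise from above (tightening): 0 slack, 1.1 mid-travel (0.75 to 1.5 will do), 2.2 home on a hard stop (2.05 counts). Found at 0 to 0.3. Sinks 1.8 mm per rad; about 0.08 N m of friction, stays where left, far stiffer at the stop. Grip it across 12 mm, or turn it with the fingers as an 18 mm fork over the bar.
- wing_bl (a point): Centre of the back left nut's black wing (tester x, y = +55, +55 mm), on its axis; opposite is wing_fr. Bar 50 mm long (x), 12 mm thick (y; 14 at the ends beyond 11 mm), 16 high (8 above and below this point), white dot on its +x end. Below: hub 6 mm in radius, 6 to 12 mm down, washer 13.5 in radius, 12 to 15 mm down, then the plate. z up.
- knob_bl (a joint): Angle of the back left nut, grows clockwise from above (tightening): 0 slack, 1.1 mid-travel (0.75 to 1.5 will do), 2.2 home on a hard stop (2.05 counts). Found at 0 to 0.3. Sinks 1.8 mm per rad; about 0.08 N m of friction, stays where left, far stiffer at the stop. Grip it across 12 mm, or turn it with the fingers as an 18 mm fork over the bar.
- flux_bottle: Small white flux bottle, black cap, 25 mm across, 60 mm high, standing to the right; origin at the middle of its foot. Bystander.
- probe_vial: White vial with a red cap, 23 mm across, 53 mm high, standing left of the tester; origin at the middle of its foot. Bystander.
- next_board: Small green circuit board 52 x 74 x 6 mm, lying farther left; origin at the middle of its underside. Bystander.

How it is judged:
On the way, in this order (a step that is already met when the one before it is completed fails the run):
1. first pass: one diagonal pair of nuts turned to about mid-travel (0.75 to 1.5 rad), the other pair still as found (((value of joint knob_fl between 0.75 and 1.5 rad and value of joint knob_br between 0.75 and 1.5 rad and value of joint each of knob_fr, knob_bl below 0.5 rad) or (value of joint knob_fr between 0.75 and 1.5 rad and value of joint knob_bl between 0.75 and 1.5 rad and value of joint each of knob_fl, knob_br below 0.5 rad))), for 0.1 s.
2. first pass done: all four nuts about mid-travel, none beyond 1.5 rad (value of joint knob_fl between 0.75 and 1.5 rad and value of joint knob_fr between 0.75 and 1.5 rad and value of joint knob_br between 0.75 and 1.5 rad and value of joint knob_bl between 0.75 and 1.5 rad), for 0.1 s.
3. second pass: one diagonal pair home (above 2.05 rad), the other pair still about mid-travel (((value of joint each of knob_fl, knob_br above 2.05 rad and value of joint knob_fr between 0.75 and 1.5 rad and value of joint knob_bl between 0.75 and 1.5 rad) or (value of joint each of knob_fr, knob_bl above 2.05 rad and value of joint knob_fl between 0.75 and 1.5 rad and value of joint knob_br between 0.75 and 1.5 rad))), for 0.1 s.
At the end, for the whole second after the job is handed in: All four wing nuts are home (above 2.05 of 2.2 rad) and the pressure plate is down (underside less than 69.5 mm above the tester's foot) and level within 0.008 rad (value of joint each of knob_fl, knob_fr, knob_br, knob_bl above 2.05 rad and angle between the z axis of press_plate and the z axis of tester, either way round below 0.008 rad and z of press_plate in the frame of tester below 0.0695 m); the robot touches nothing.
It fails at once if the pressure plate goes more than 0.02 rad askew to the tester (angle between the z axis of press_plate and the z axis of tester, either way round above 0.02 rad).
It fails at once if a bystander is moved more than 30 mm (distance of any of flux_bottle, probe_vial, next_board from where it was at the start of the episode above 0.03 m).
It also fails if it takes over 72 s, if anything falls off the work surface, if the arm or the gripper's body presses on something with over 40 N, if the wrist force passes 120 N, or if a joint passes its speed limit or range.

## Working session

There is one attempt and no reset: what is moved stays moved. The work goes in short steps, Python scripts to look and compute and a shell command to move; the robot and the scene stay as the last step left them, time stands still between calls to the robot, and variables do not carry over. Pictures are saved under pics/ and viewed, at most 10 in all, crops included, and the job is handed in when it is done.

```bash
mkdir -p pics
cat > h.py <<'E'
import numpy as np, cv2
from station import manip, read_camera, recognise
def P(c):
    R=cv2.Rodrigues(np.array(c["rvec"],float))[0]; return np.array(c["camera_matrix"]),R,np.array(c["tvec"],float).ravel()
def proj(c,X): 
    K,R,t=P(c); return cv2.projectPoints(np.array(X,float).reshape(-1,3),R,t,K,None)[0].reshape(-1,2)
def onplane(c,uv,z):
    K,R,t=P(c); d=R.T@np.linalg.inv(K)@[uv[0],uv[1],1]; o=-R.T@t; return o+d*(z-o[2])/d[2]
def save(c,n): cv2.imwrite(f"pics/{n}.png",c["color"][:,:,::-1])
E
python3 - <<'E'
from h import *
for n in ["scene","side","wrist"]:
    c=read_camera(n); save(c,n+"0"); K,R,t=P(c); print(n,"pos",(-R.T@t).round(3),"f",K[0,0])
    for k in ["tester","press_plate","wing_fl","wing_fr","wing_br","wing_bl"] + (["flux_bottle","probe_vial"] if n!="wrist" else []):
        for r in recognise(c,k)[:5]: print(k,round(r["p"],2),np.round(r["location"],1),onplane(c,r["location"],.094).round(3))
o=manip.get_obs(); print(o["t"],o["tcp_pos"],o["eef_rot"],o["force"])
E
```

```text
scene pos [ 0.019 -0.621  0.723] f 551.8034034907148
tester 0.74 [282.4 239.4] [0.445 0.205 0.094]
tester 0.33 [280.7 187.5] [0.549 0.397 0.094]
press_plate 0.87 [286.  211.3] [0.506 0.296 0.094]
press_plate 0.35 [280.2 239.2] [0.442 0.208 0.094]
wing_fl 0.51 [258.8 195.4] [0.489 0.393 0.094]
flux_bottle 0.71 [460.1 344.4] [ 0.534 -0.207  0.094]
side pos [0.422 1.305 0.59 ] f 555.3697984141508
tester 0.82 [316.2 306.9] [0.499 0.455 0.094]
press_plate 0.81 [312.1 281.3] [0.517 0.359 0.094]
wing_fl 0.77 [324.9 293.6] [0.488 0.404 0.094]
wing_fr 0.52 [350.9 268.6] [0.445 0.293 0.094]
wing_fr 0.29 [315.5 307.9] [0.5   0.458 0.094]
wing_br 0.72 [301.7 258.3] [0.55  0.258 0.094]
wing_br 0.27 [240.1 374. ] [0.589 0.659 0.094]
wing_bl 0.71 [317.6 308.2] [0.497 0.459 0.094]
wing_bl 0.57 [275.  280.2] [0.589 0.363 0.094]
flux_bottle 0.54 [307.5 222.4] [0.561 0.052 0.094]
probe_vial 0.74 [260.6 322.4] [0.587 0.518 0.094]
wrist pos [0.142 0.614 0.373] f 373.37546025695696
1.25 [0.21299084 0.58756122 0.23126242] [[-9.40121553e-01  3.40839352e-01 -4.58670849e-05]
 [ 3.40839355e-01  9.40121551e-01 -6.46664946e-05]
 [ 2.10797489e-05 -7.64276729e-05 -9.99999997e-01]] [-0.08999402  0.81123678 -0.14696231]
```

Run:
```python
import cv2,numpy as np
a=cv2.imread("pics/scene0.png")[150:310,190:390]; b=cv2.imread("pics/side0.png")[210:370,220:420]
cv2.imwrite("pics/m0.png",np.hstack([cv2.resize(x,(400,320),interpolation=cv2.INTER_CUBIC)for x in(a,b)]))
```

```text
(no output)
```

View pics/m0.png

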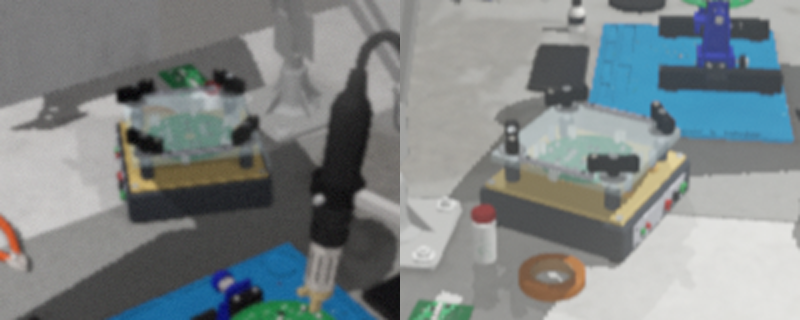

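Run:
```python
import cv2,numpy as np
a=cv2.imread("pics/scene0.png"); b=cv2.imread("pics/side0.png");w=cv2.imread("pics/wrist0.png")
z=np.zeros((300,800,3),np.uint8); z[:,:400]=cv2.resize(w,(400,300))
cv2.imwrite("pics/m1.png",np.vstack([np.hstack([cv2.resize(x,(400,300))for x in(a,b)]),z]))
```

```text
(no output)
```

View pics/m1.png

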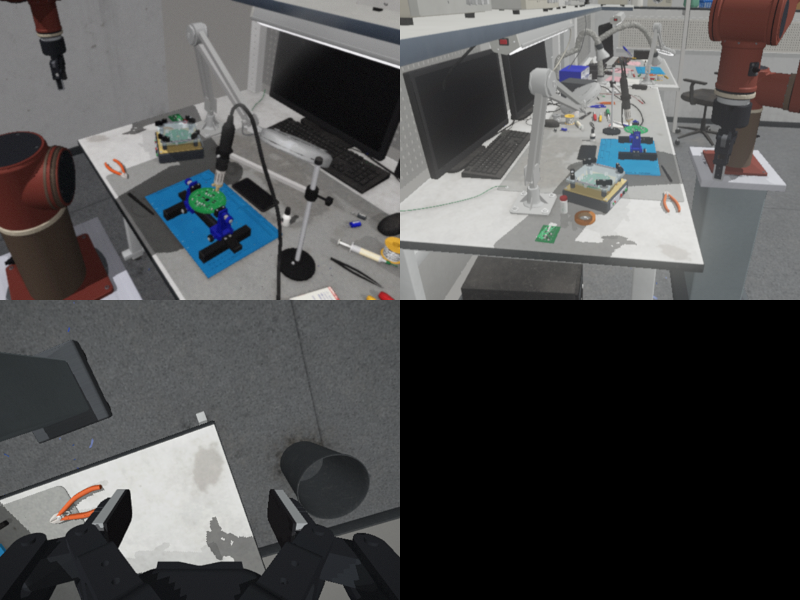

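Run:
```python
from h import *
s=read_camera("scene"); d=read_camera("side")
def M(c): K,R,t=P(c); return K@np.c_[R,t]
for n,a,b in [("elbow",(312,48),(232,120)),("base",(392,180),(215,325)),("shade",(512,262),(310,165)),("bl?",(303,162),(275.5,278.5)),("fl",(258,197),(326,291.5))]:
    X=cv2.triangulatePoints(M(s),M(d),np.array(a,float),np.array(b,float)).ravel(); X=X[:3]/X[3]; print(n,X.round(3),proj(s,X)-a,proj(d,X)-b)
```

```text
elbow [0.648 0.401 0.404] [[ 0.70273414 -1.35638622]] [[0.98767345 1.68396647]]
base [0.774 0.336 0.019] [[-20.27781493  18.97579248]] [[-26.71783058 -23.84112048]]
shade [ 0.606 -0.2    0.191] [[-13.10448543  15.72332338]] [[-7.74528718 -8.59038621]]
bl? [0.597 0.402 0.131] [[-6.52268264  5.49176084]] [[-8.7034395  -6.70102383]]
fl [0.487 0.392 0.091] [[ 0.29307035 -0.19079236]] [[0.37100581 0.20800117]]
```

```bash
python3 -m jog '[[[-0.04,-0.013,-0.02,0,0,0,1],[-0.085,-0.028,-0.02,0,0,0,1],[-0.13,-0.042,-0.02,0,0,0,1],[-0.175,-0.057,-0.02,0,0,0,1],[-0.22,-0.072,-0.02,0,0,0,1],[-0.26,-0.085,-0.02,0,0,0,1],[-0.3,-0.098,-0.02,0,0,0,1],[-0.3,-0.098,-0.02,0,0,0,1]]]'
```

```text
t: 2.15
tcp_pos: [0.4655, 0.3896, 0.2513]
eef_rot: [[-0.938, 0.346, 0.002], [0.346, 0.938, -0.001], [-0.002, -0.001, -1.0]]
force: [-0.6, 1.4, -1.2]
grip_width: 1.002
grasp_force: 0.0
```

Run:
```python
from h import *
s=read_camera("scene"); d=read_camera("side"); w=read_camera("wrist"); save(w,"wrist1")
print(onplane(s,(392,176),.01),onplane(d,(212,322),.01))
for k in ["wing_fl","press_plate","tester","probe_vial"]:
    for r in recognise(w,k)[:6]: print(k,round(r["p"],2),np.round(r["location"],1),onplane(w,r["location"],.094).round(4))
z=np.zeros((600,800,3),np.uint8)
z[:300,:400]=cv2.resize(w["color"],(400,300))[:,:,::-1]
z[:300,400:]=cv2.resize(s["color"][40:280,200:520],(400,300))[:,:,::-1]
z[300:,:400]=cv2.resize(d["color"][60:360,150:550],(400,300))[:,:,::-1]
cv2.imwrite("pics/m2.png",z)
```

```text
[0.90638533 0.41844172 0.01      ] [0.70898353 0.39474555 0.01      ]
wing_fl 0.69 [338.3 243.7] [0.4889 0.4002 0.094 ]
press_plate 0.56 [272.2 285.5] [0.5053 0.3333 0.094 ]
tester 0.74 [300.8 220.6] [0.4592 0.3777 0.094 ]
tester 0.37 [336.5 242.8] [0.4876 0.3991 0.094 ]
probe_vial 0.72 [393.4 313.8] [0.5683 0.4248 0.094 ]
probe_vial 0.19 [330.2 353.3] [0.5873 0.3578 0.094 ]
```

View pics/m2.png

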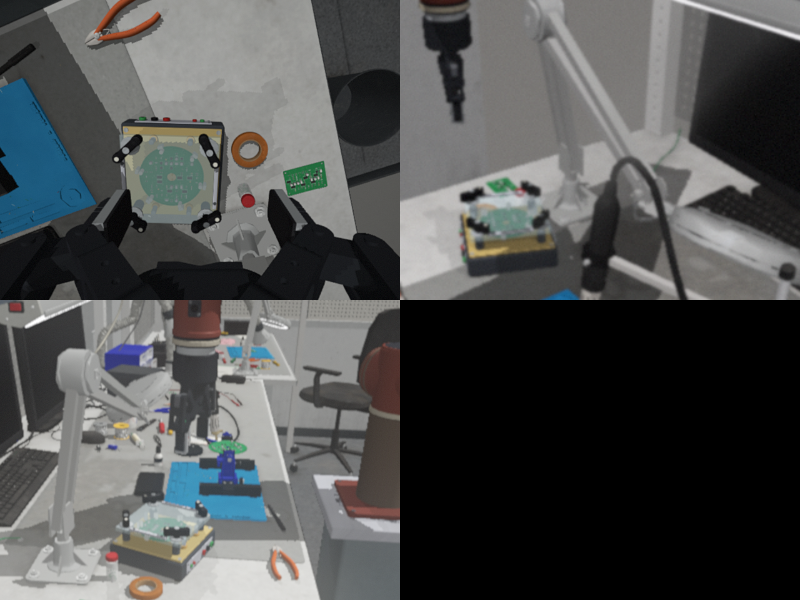

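Run:
```python
from h import *
s=read_camera("scene"); d=read_camera("side"); w=read_camera("wrist")
def M(c): K,R,t=P(c); return K@np.c_[R,t]
print(onplane(s,(336,206),.02),onplane(d,(212,310),.02),onplane(w,(392,384),.02))
for n,a,b in [("elbow",(232+200,0),(0,0)),("elb",(316,56),(228,127)),("mid",(408,200),(300,182)),("tip",(436-20,175),(300,182))][1:]:
    X=cv2.triangulatePoints(M(s),M(d),np.array(a,float),np.array(b,float)).ravel(); X=X[:3]/X[3]; print(n,X.round(3),proj(s,X)-a,proj(d,X)-b)
z=cv2.resize(w["color"][190:390,170:370],(600,600),interpolation=cv2.INTER_CUBIC)[:,:,::-1]
cv2.imwrite("pics/m3.png",z)
```

```text
[0.67898507 0.35692685 0.02      ] [0.71621014 0.36645015 0.02      ] [0.70010725 0.40013592 0.02      ]
elb [0.656 0.396 0.389] [[ 1.22041712 -2.28261406]] [[1.69974271 2.80242335]]
mid [0.598 0.029 0.203] [[-7.77295295  8.61536182]] [[-6.20446273 -6.32969262]]
tip [0.611 0.045 0.225] [[-15.16013436  17.47935494]] [[-12.47320779 -13.66802604]]
```

View pics/m3.png

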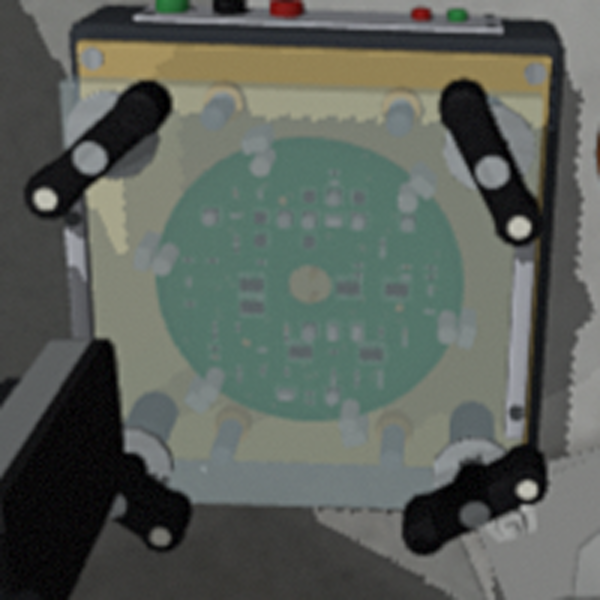

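Run:
```python
from h import *
w=read_camera("wrist")
A={}
for n,a,b in [("fl",(519,228),(463,99)),("fr",(45,199),(152,99)),("bl",(527,490),(423,532))]:
    p,q=[onplane(w,(170+u[0]/3,190+u[1]/3),.102) for u in (a,b)]; v=p-q; A[n]=(p+q)/2
    print(n,((p+q)/2).round(4),np.linalg.norm(v).round(4),np.degrees(np.arctan2(v[1],v[0])).round(1))
for n,a in [("fl",(492,172)),("fr",(90,157)),("bl",(474,515)),("br",(118,507))]: print(n,"stud",onplane(w,(170+a[0]/3,190+a[1]/3),.104).round(4))
p=onplane(w,(170+161/3,190+537/3),.102); br=A["fr"]+A["bl"]-A["fl"]; v=p-br
print("br",br.round(4),np.linalg.norm(v),np.degrees(np.arctan2(v[1],v[0])))
for a,b in [("fl","fr"),("fl","bl")]: v=A[a]-A[b]; print(a,b,np.linalg.norm(v),np.degrees(np.arctan2(v[1],v[0])))
a=cv2.imread("pics/scene0.png")[20:320,240:540]; b=cv2.imread("pics/side0.png")[80:280,180:380]
cv2.imwrite("pics/m4.png",np.hstack([cv2.resize(x,(400,400),interpolation=cv2.INTER_CUBIC)for x in(a,b)]))
```

```text
fl [0.4848 0.3984 0.102 ] 0.0405 3.0
fr [0.4441 0.2988 0.102 ] 0.0428 -67.9
bl [0.5876 0.3571 0.102 ] 0.0348 95.4
fl stud [0.4862 0.398  0.104 ]
fr stud [0.4449 0.2967 0.104 ]
bl stud [0.5875 0.3569 0.104 ]
br stud [0.5483 0.2571 0.104 ]
br [0.547  0.2575 0.102 ] 0.017865853678839156 20.956168187157832
fl fr 0.10762506054031995 67.78897044934547
fl bl 0.11082354021089844 158.11288089796903
```

View pics/m4.png

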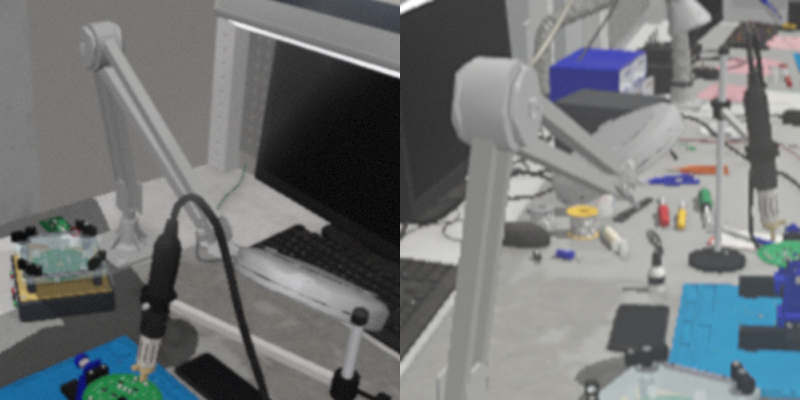

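```bash
cat >> h.py <<'E'
from scipy.spatial.transform import Rotation as Ro
N={"fl":(.4855,.398),"fr":(.4443,.2985),"bl":(.5876,.357),"br":(.5477,.2573)}
def goal(n,z,yaw,lean=0):  # lean: wrist tips towards the robot (world -x,-y) by lean rad, TCP fixed
    o=manip.get_obs(); R=np.array(o["eef_rot"]); p=np.array(o["tcp_pos"])
    a=np.radians(yaw); T=np.c_[[np.cos(a),np.sin(a),0],[np.sin(a),-np.cos(a),0],[0,0,-1]]
    x,y=N[n]; h=np.hypot(x,y); T=Ro.from_rotvec(lean*np.array([y,-x,0])/h*1).as_matrix().T@T if lean else T
    print(n,"shift",(R.T@(np.array([x,y,z])-p)).round(4),"rot",Ro.from_matrix(R.T@T).as_rotvec().round(3),"yaw now",np.degrees(np.arctan2(R[1,0],R[0,0])).round(1),"q6",np.round(o["q"][5],2),"t",o["t"],"toolz",T[:,2].round(3))
E
python3 -c "
from h import *
goal('fl',.125,183); goal('fl',.125,183,.15)"
```

```text
fl shift [-0.0215  0.0123  0.1263] rot [ 0.    -0.    -0.399] yaw now 160.1 q6 -0.65 t 2.7 toolz [ 0.  0. -1.]
fl shift [-0.0215  0.0123  0.1263] rot [ 0.112  0.101 -0.398] yaw now 160.1 q6 -0.65 t 2.7 toolz [-0.116 -0.095 -0.989]
```

```bash
python3 -m jog '[[[-0.0215,0.0123,0.04,0,0,-0.14,0.25],[-0.0215,0.0123,0.08,0,0,-0.28,0.25],[-0.0215,0.0123,0.11,0,0,-0.399,0.25],[-0.0215,0.0123,0.1263,0,0,-0.399,0.25],[-0.0215,0.0123,0.1263,0,0,-0.399,0.25],[-0.0215,0.0123,0.1263,0,0,-0.399,0.25]]]'
python3 - <<'E'
from h import *
w=read_camera("wrist"); goal("fl",.088,183)
cv2.imwrite("pics/m5.png",w["color"][:,:,::-1])
print(proj(w,[[.4855,.398,.102],[.4855,.398,.125]]))
E
```

```text
t: 3.3
tcp_pos: [0.4866, 0.398, 0.1263]
eef_rot: [[-0.999, -0.049, 0.001], [-0.049, 0.999, 0.001], [-0.001, 0.001, -1.0]]
force: [0.4, 0.1, 0.3]
grip_width: 0.252
grasp_force: 0.0
fl shift [ 0.0018 -0.0003  0.0393] rot [ 0.002  0.003 -0.003] yaw now -177.2 q6 -1.06 t 3.35 toolz [ 0.  0. -1.]
[[318.24516705 282.9017821 ]
 [318.148653   305.26180316]]
```

View pics/m5.png

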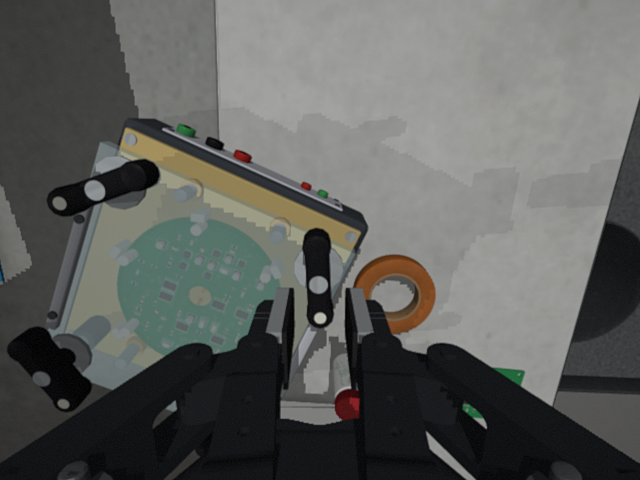

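```bash
python3 -m jog '[[[0.0012,0,0.02,0,0,0,0.25],[0.0012,0,0.0385,0,0,0,0.25],[0.0012,0,0.0385,0,0,0,0.25],[0.0012,0,0.0385,0,0,0,0.18],[0.0012,0,0.0385,0,0,0,0.18]]]'
python3 - <<'E'
from h import *
w=read_camera("wrist"); o=manip.get_obs(); print(o["ft_torque"],o["force"],o["grasp_force"])
c=cv2.imread("pics/m5.png")
K,R,t=P(w)
E
```

```text
t: 3.85
tcp_pos: [0.4861, 0.3982, 0.0889]
eef_rot: [[-0.999, -0.051, 0.003], [-0.051, 0.999, 0.002], [-0.003, 0.002, -1.0]]
force: [0.9, -0.1, -0.1]
grip_width: 0.177
grasp_force: 0.0
[-0.02313434 -0.03397107  0.00202555] [0.07740846 0.08128055 0.65557262] 0.0
```

```bash
python3 -m jog '[[[0,0,0,0,0,0.15,0.18],[0,0,0.0002,0,0,0.3,0.18],[0,0,0.0005,0,0,0.45,0.18],[0,0,0.0008,0,0,0.6,0.18],[0,0,0.001,0,0,0.75,0.18],[0,0,0.0013,0,0,0.9,0.18],[0,0,0.0016,0,0,1.05,0.18],[0,0,0.0018,0,0,1.1,0.18],[0,0,0.0018,0,0,1.1,0.18]]]'
python3 -c "
from h import *
o=manip.get_obs(); print(o['ft_torque'],o['force'],o['grasp_force']); goal('fl',.087,126)"
```

```text
t: 4.8
tcp_pos: [0.4862, 0.3977, 0.0865]
eef_rot: [[-0.498, 0.867, 0.003], [0.867, 0.498, 0.001], [-0.0, 0.003, -1.0]]
force: [1.7, -1.5, 1.8]
grip_width: 0.178
grasp_force: 1.6
[-0.16107294 -0.23210775  0.01594354] [ 1.72553297 -1.46796342  1.78256512] 1.564397620386444
fl shift [ 0.0006 -0.0005 -0.0005] rot [ 0.003  0.001 -0.107] yaw now 119.9 q6 0.04 t 4.8 toolz [ 0.  0. -1.]
```

```bash
python3 -m jog '[[[0,0,0,0,0,-0.08,0.25],[0,0,-0.04,0,0,-0.1,0.25],[-0.01,0,-0.06,0,0,-0.25,0.25],[-0.04,-0.004,-0.07,0,0,-0.4,0.25],[-0.08,-0.008,-0.07,0,0,-0.55,0.25],[-0.12,-0.013,-0.07,0,0,-0.7,0.25],[-0.152,-0.0166,-0.07,0,0,-0.85,0.25],[-0.152,-0.0166,-0.07,0,0,-1.0,0.25],[-0.152,-0.0166,-0.07,0,0,-1.15,0.25],[-0.152,-0.0166,-0.07,0,0,-1.3,0.25]]]'
python3 - <<'E'
from h import *
w=read_camera("wrist"); goal("br",.125,201)
cv2.imwrite("pics/m6.png",w["color"][:,:,::-1])
print({k:proj(w,[[*N[k],.102]])[0].round(0) for k in N})
E
```

```text
t: 5.8
tcp_pos: [0.5467, 0.257, 0.1554]
eef_rot: [[-0.967, -0.255, 0.001], [-0.255, 0.967, 0.001], [-0.001, 0.0, -1.0]]
force: [0.2, 0.3, -0.1]
grip_width: 0.251
grasp_force: 0.0
br shift [-0.0011 -0.0002  0.0304] rot [ 0.     0.001 -0.101] yaw now -164.8 q6 -1.53 t 5.85 toolz [ 0.  0. -1.]
{'fl': array([598., 223.]), 'fr': array([453.,  94.]), 'bl': array([459., 362.]), 'br': array([318., 265.])}
```

View pics/m6.png

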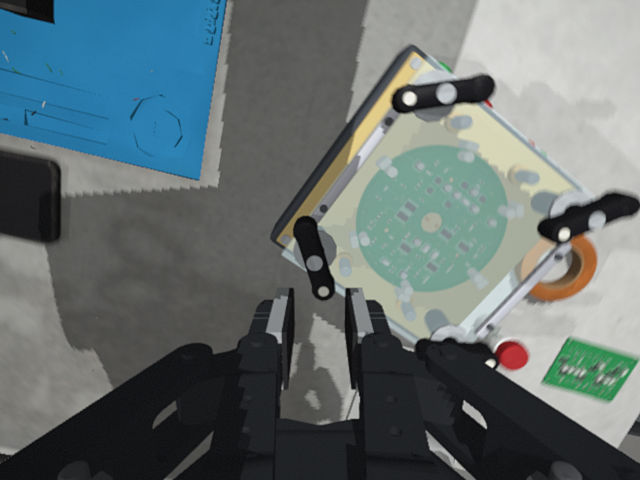

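```bash
cat >> h.py <<'E'
def bar(w,d,e,z=.102):
    p,q=onplane(w,d,z),onplane(w,e,z); v=p-q; print(((p+q)/2)[:2].round(4),"len",np.linalg.norm(v).round(4),"ang",np.degrees(np.arctan2(v[1],v[0])).round(1))
E
python3 - <<'E'
from h import *
w=read_camera("wrist")
bar(w,(323,292),(305,224)); print(onplane(w,(314,262),.102))
bar(w,(564,233),(630,204),.100);bar(w,(408,99),(487,88))
for s in ((598,218),(446.5,94)): print(onplane(w,s,.102))
N["br"]=(.5463,.2583); goal("br",.089,208);goal("br",.089,206)
E
```

```text
[0.5449 0.2546] len 0.0416 ang 28.9
[0.5466342  0.25488883 0.102     ]
[0.4826 0.3973] len 0.0363 ang -48.1
[0.4443 0.2952] len 0.0385 ang -67.3
[0.4820126  0.39622723 0.102     ]
[0.44463555 0.29485134 0.102     ]
br shift [0.     0.0009 0.0663] rot [ 0.     0.001 -0.235] yaw now -165.5 q6 -1.51 t 5.9 toolz [ 0.  0. -1.]
br shift [0.     0.0009 0.0663] rot [ 0.     0.001 -0.2  ] yaw now -165.5 q6 -1.51 t 5.9 toolz [ 0.  0. -1.]
```

```bash
sed -i 's/^N=.*/N={"fl":(.4855,.398),"fr":(.4443,.2960),"bl":(.5875,.3568),"br":(.5464,.2549)}/' h.py; python3 -c "
from h import *
goal('br',.089,208.5)"
```

```text
br shift [ 0.0008 -0.0024  0.0663] rot [ 0.     0.001 -0.244] yaw now -165.5 q6 -1.51 t 5.9 toolz [ 0.  0. -1.]
```

```bash
python3 -m jog '[[[0.0008,-0.0024,0.015,0,0,-0.14,0.25],[0.0008,-0.0024,0.03,0,0,-0.244,0.25],[0.0008,-0.0024,0.03,0,0,-0.244,0.25],[0.0008,-0.0024,0.05,0,0,-0.244,0.25],[0.0008,-0.0024,0.0663,0,0,-0.244,0.25],[0.0008,-0.0024,0.0663,0,0,-0.244,0.18],[0.0008,-0.0024,0.0663,0,0,-0.244,0.18]]]'
python3 -c "
from h import *
o=manip.get_obs(); print(o['ft_torque'],o['force'],o['grasp_force']); goal('br',.089,208.5)"
```

```text
t: 6.6
tcp_pos: [0.5458, 0.2547, 0.0883]
eef_rot: [[-0.881, -0.474, -0.001], [-0.474, 0.881, -0.0], [0.001, 0.0, -1.0]]
force: [0.2, 0.2, 0.5]
grip_width: 0.178
grasp_force: 0.0
[-0.00064418 -0.04924571 -0.00904989] [0.19296243 0.20473315 0.509663  ] 0.019900318002328277
br shift [-0.0006 -0.0001 -0.0007] rot [ 0.    -0.001 -0.004] yaw now -151.7 q6 -1.76 t 6.6 toolz [ 0.  0. -1.]
```

```bash
python3 -m jog '[[[0,0,0,0,0,0.15,0.18],[0,0,0.0002,0,0,0.3,0.18],[0,0,0.0005,0,0,0.45,0.18],[0,0,0.0008,0,0,0.6,0.18],[0,0,0.001,0,0,0.75,0.18],[0,0,0.0013,0,0,0.9,0.18],[0,0,0.0016,0,0,1.05,0.18],[0,0,0.0018,0,0,1.12,0.18],[0,0,0.0018,0,0,1.12,0.18]]]'
python3 -c "
from h import *
o=manip.get_obs(); print(o['ft_torque'],o['force'],o['grasp_force']); goal('fr',.155,112)"
```

```text
t: 7.5
tcp_pos: [0.5469, 0.2547, 0.0875]
eef_rot: [[-0.81, 0.586, 0.002], [0.586, 0.81, -0.0], [-0.001, 0.001, -1.0]]
force: [1.6, -2.0, -2.7]
grip_width: 0.184
grasp_force: 1.9
[-0.25730573 -0.31134056  0.05023748] [ 1.55396832 -2.03085474 -2.66490737] 1.9338102580513805
fr shift [ 0.1073 -0.0266 -0.0677] rot [0.001 0.001 0.561] yaw now 144.1 q6 -0.64 t 7.5 toolz [ 0.  0. -1.]
```

```bash
cat >> h.py <<'E'
def fit(w,n,zc=.094,rng=4):
    g=cv2.GaussianBlur(w["color"].astype(np.float32).mean(2),(3,3),0); best=None
    L,W=np.meshgrid(np.linspace(-24,24,25),np.linspace(-9,9,13)); inside=(abs(W)<=6.2)&(abs(L)<=24)
    skip=(abs(L)<7)|((abs(L)>17)&(abs(W)<5)); k=np.where(inside,1,-1)*~skip; k=np.where(k>0,1/(k>0).sum(),np.where(k<0,-1/(k<0).sum(),0))
    for dx in range(-rng,rng+1):
     for dy in range(-rng,rng+1):
      for a in np.radians(np.arange(0,180,2)):
        X=np.c_[(N[n][0]+dx*.001+(L*np.cos(a)-W*np.sin(a)).ravel()*.001),(N[n][1]+dy*.001+(L*np.sin(a)+W*np.cos(a)).ravel()*.001),np.full(L.size,zc+.008)]
        K,R,t=P(w); c=X@R.T+t; u=c@K.T; u=(u[:,:2]/u[:,2:]).astype(np.float32)
        v=cv2.remap(g,u[:,0].reshape(L.shape),u[:,1].reshape(L.shape),1,borderValue=0)
        s=(v*k).sum()
        if best is None or s<best[0]: best=(s,dx,dy,np.degrees(a))
    print("fit",n,"score",round(float(best[0]),1),"offset mm",best[1:3],"ang",round(best[3],1),"xy",proj(w,[[*N[n],zc+.008]])[0].round(0))
E
python3 -m jog '[[[0,0,0,0,0,-0.08,0.25],[0,0,-0.04,0,0,-0.1,0.25],[0.03,-0.006,-0.0677,0,0,0.05,0.25],[0.07,-0.016,-0.0677,0,0,0.2,0.25],[0.1073,-0.0266,-0.0677,0,0,0.35,0.25],[0.1073,-0.0266,-0.0677,0,0,0.5,0.25],[0.1073,-0.0266,-0.0677,0,0,0.561,0.25],[0.1073,-0.0266,-0.0677,0,0,0.561,0.25]]]'
python3 - <<'E'
from h import *
w=read_camera("wrist"); save(w,"w7")
for n in N: fit(w,n,.092 if n in("fl","br") else .094)
goal("fr",.089,112)
E
```

```text
t: 8.3
tcp_pos: [0.4435, 0.2967, 0.1556]
eef_rot: [[-0.377, 0.926, 0.001], [0.926, 0.377, 0.001], [0.001, 0.002, -1.0]]
force: [1.3, -0.7, 1.2]
grip_width: 0.251
grasp_force: 0.0
fit fl score -77.0 offset mm (-3, 0) ang 132.0 xy [472. 117.]
fit fr score -82.3 offset mm (0, 2) ang 112.0 xy [321. 265.]
fit bl score -47.1 offset mm (-4, 0) ang 118.0 xy [598. 261.]
fit br score -15.3 offset mm (4, 4) ang 64.0 xy [447. 378.]
fr shift [-0.0007  0.0003  0.0663] rot [ 0.001 -0.     0.004] yaw now 112.2 q6 0.05 t 8.35 toolz [ 0.  0. -1.]
```

```bash
python3 -m jog '[[[0,0.0006,0.03,0,0,0.004,0.25],[0,0.0006,0.05,0,0,0.004,0.25],[0,0.0006,0.0663,0,0,0.004,0.25],[0,0.0006,0.0663,0,0,0.004,0.18],[0,0.0006,0.0663,0,0,0.004,0.18]]]'
python3 -c "
from h import *
o=manip.get_obs(); print(o['ft_torque'],o['force'],o['grasp_force']); goal('fr',.089,112)"
```

```text
t: 8.85
tcp_pos: [0.4443, 0.2962, 0.0883]
eef_rot: [[-0.373, 0.928, -0.0], [0.928, 0.373, -0.0], [0.0, -0.0, -1.0]]
force: [-0.3, -0.1, 0.5]
grip_width: 0.182
grasp_force: 0.0
[-0.00875194  0.02247226 -0.00627995] [-0.3040125  -0.14889341  0.46672151] 0.0
fr shift [-0.0002 -0.0001 -0.0007] rot [-0.    -0.    -0.002] yaw now 111.9 q6 0.06 t 8.85 toolz [ 0.  0. -1.]
```

```bash
python3 -m jog '[[[0,0,0,0,0,0.15,0.18],[0,0,0.0002,0,0,0.3,0.18],[0,0,0.0005,0,0,0.45,0.18],[0,0,0.0008,0,0,0.6,0.18],[0,0,0.001,0,0,0.75,0.18],[0,0,0.0013,0,0,0.9,0.18],[0,0,0.0016,0,0,1.05,0.18],[0,0,0.0018,0,0,1.12,0.18],[0,0,0.0018,0,0,1.12,0.18]]]'
python3 -c "
from h import *
o=manip.get_obs(); print(o['ft_torque'],o['force'],o['grasp_force']); goal('bl',.2,200,-.12)"
```

```text
t: 9.75
tcp_pos: [0.446, 0.2965, 0.0877]
eef_rot: [[0.674, 0.739, 0.004], [0.739, -0.674, 0.001], [0.003, 0.002, -1.0]]
force: [5.4, -0.3, -2.8]
grip_width: 0.182
grasp_force: 2.3
[-0.03421208 -0.76333026  0.04415285] [ 5.3870255  -0.2872992  -2.78479804] 2.2849538529044366
bl shift [ 0.1403  0.0641 -0.1117] rot [-0.159 -0.005 -2.656] yaw now 47.6 q6 1.18 t 9.75 toolz [ 0.102  0.062 -0.993]
```

```bash
python3 -m jog '[[[0,0,0,0,0,-0.08,0.25],[0,0,-0.04,0,0,-0.1,0.25],[0,0,-0.08,0,0,-0.25,0.25],[0,0,-0.11,0,0,-0.4,0.25],[0,0,-0.11,0,0,-0.55,0.25],[0,0,-0.11,0,0,-0.7,0.25],[0,0,-0.11,0,0,-0.85,0.25],[0,0,-0.11,0,0,-1.0,0.25],[0,0,-0.11,0,0,-1.15,0.25],[0,0,-0.11,0,0,-1.3,0.25]]]'
python3 -c "
from h import *
w=read_camera('wrist'); fit(w,'fr',.092); fit(w,'bl'); fit(w,'fl',.092); fit(w,'br',.092)
goal('bl',.17,225,-.12)"
```

```text
t: 10.75
tcp_pos: [0.4441, 0.2963, 0.1974]
eef_rot: [[-0.539, 0.842, 0.0], [0.842, 0.539, 0.001], [0.0, 0.001, -1.0]]
force: [0.7, 0.0, -0.6]
grip_width: 0.251
grasp_force: 0.0
fit fr score -88.4 offset mm (0, 3) ang 58.0 xy [319. 241.]
fit bl score -58.1 offset mm (-4, 1) ang 118.0 xy [542. 277.]
fit fl score -83.3 offset mm (-4, 0) ang 132.0 xy [463. 143.]
fit br score -21.8 offset mm (2, -3) ang 122.0 xy [405. 355.]
bl shift [-0.0275  0.1532  0.0275] rot [-0.083 -0.109 -1.777] yaw now 123.0 q6 -0.14 t 10.8 toolz [ 0.102  0.062 -0.993]
```

```bash
python3 -m jog '[[[0,0,0,-0.007,-0.009,-0.148,0.28],[0,0.02,0,-0.014,-0.018,-0.296,0.28],[0,0.04,0,-0.021,-0.027,-0.444,0.28],[-0.007,0.06,0,-0.028,-0.036,-0.592,0.28],[-0.014,0.08,0,-0.035,-0.045,-0.74,0.28],[-0.02,0.1,0,-0.041,-0.055,-0.888,0.28],[-0.024,0.12,0,-0.048,-0.064,-1.036,0.28],[-0.0275,0.14,0.01,-0.055,-0.073,-1.184,0.28],[-0.0275,0.1532,0.02,-0.062,-0.082,-1.332,0.28],[-0.0275,0.1532,0.0275,-0.069,-0.091,-1.48,0.28]]]'
python3 - <<'E'
from h import *
w=read_camera("wrist"); fit(w,"bl"); fit(w,"br",.092); save(w,"w8"); o=manip.get_obs(); print(o["force"],o["q"])
goal("bl",.125,268,-.12); goal("bl",.125,245,-.12)
E
```

```text
t: 11.8
tcp_pos: [0.5895, 0.3549, 0.1688]
eef_rot: [[-0.884, -0.458, 0.097], [-0.456, 0.889, 0.039], [-0.104, -0.01, -0.995]]
force: [-1.0, -0.4, 0.1]
grip_width: 0.277
grasp_force: 0.0
fit bl score -76.2 offset mm (-3, -2) ang 96.0 xy [324. 242.]
fit br score -76.3 offset mm (-1, 2) ang 154.0 xy [182.  90.]
[ 0.17164147 -0.82316604 -1.16118094] [ 0.42956674  0.33612717  1.51223142 -0.00486526  1.1912714  -1.62316206]
bl shift [0.0035 0.003  0.0419] rot [-0.006 -0.026 -1.051] yaw now -152.3 q6 -1.62 t 11.85 toolz [ 0.102  0.062 -0.993]
bl shift [0.0035 0.003  0.0419] rot [-0.011 -0.023 -0.65 ] yaw now -152.3 q6 -1.62 t 11.85 toolz [ 0.102  0.062 -0.993]
```

View pics/w8.png

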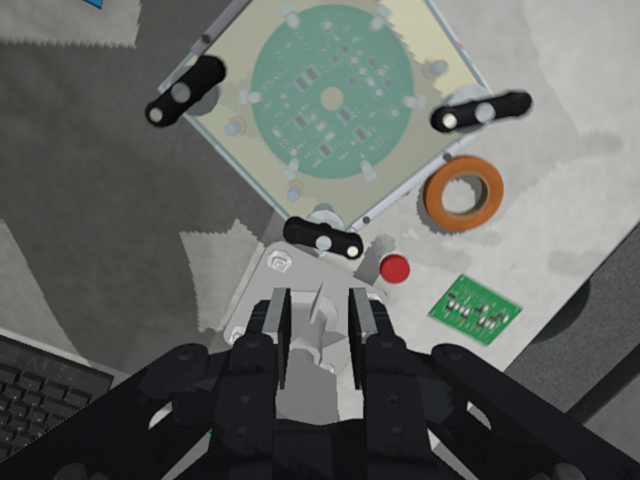

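```bash
python3 -c "
from h import *
goal('bl',.125,262,-.12)"
```

```text
bl shift [0.0035 0.003  0.0419] rot [-0.008 -0.025 -0.947] yaw now -152.3 q6 -1.62 t 11.85 toolz [ 0.102  0.062 -0.993]
```

```bash
python3 -m jog '[[[0.0035,0.003,0,-0.001,-0.004,-0.148,0.3],[0.0035,0.003,0,-0.002,-0.008,-0.296,0.3],[0.0035,0.003,0,-0.004,-0.012,-0.444,0.3],[0.0035,0.003,0,-0.005,-0.016,-0.592,0.3],[0.0035,0.003,0.02,-0.006,-0.02,-0.74,0.3],[0.0035,0.003,0.035,-0.007,-0.025,-0.888,0.3],[0.0035,0.003,0.0419,-0.008,-0.025,-0.947,0.3],[0.0035,0.003,0.0419,-0.008,-0.025,-0.947,0.3]]]'
python3 - <<'E'
from h import *
w=read_camera("wrist"); fit(w,"bl"); o=manip.get_obs(); print(o["force"],o["q"])
goal("bl",.089,262,-.12)
E
```

```text
t: 12.65
tcp_pos: [0.5871, 0.3567, 0.1258]
eef_rot: [[-0.15, -0.983, 0.102], [-0.986, 0.157, 0.061], [-0.076, -0.091, -0.993]]
force: [0.7, -0.2, 0.2]
grip_width: 0.304
grasp_force: 0.0
fit bl score -77.8 offset mm (0, -4) ang 98.0 xy [322. 281.]
[ 0.12062041 -0.26507069  0.11180804] [ 0.4245047   0.3633514   1.55848074  0.01570634  1.09975696 -2.56787783]
bl shift [0.0032 0.0036 0.0375] rot [-0.001  0.    -0.016] yaw now -98.7 q6 -2.57 t 12.7 toolz [ 0.102  0.062 -0.993]
```

```bash
python3 -m jog '[[[0.0032,0.0036,0.02,0,0,0,0.3],[0.0032,0.0036,0.0375,0,0,0,0.3],[0.0032,0.0036,0.0375,0,0,0,0.3],[0.0032,0.0036,0.0375,0,0,0,0.25],[0.0032,0.0036,0.0375,0,0,0,0.18],[0.0032,0.0036,0.0375,0,0,0,0.18]]]'
python3 -c "
from h import *
o=manip.get_obs(); print(o['ft_torque'],o['force'],o['grasp_force']); goal('bl',.089,262,-.12)"
```

```text
t: 13.3
tcp_pos: [0.589, 0.3567, 0.0897]
eef_rot: [[-0.147, -0.983, 0.106], [-0.986, 0.154, 0.062], [-0.078, -0.096, -0.992]]
force: [5.0, -1.3, -3.0]
grip_width: 0.178
grasp_force: 4.7
[-0.22597617 -0.73026662  0.04863973] [ 4.95707003 -1.33072063 -2.99200805] 4.7227114759152755
bl shift [0.0001 0.0015 0.0006] rot [-0.004  0.001 -0.012] yaw now -98.5 q6 -2.57 t 13.3 toolz [ 0.102  0.062 -0.993]
```

```bash
python3 -m jog '[[[0,0.0007,0,0,0,0.15,0.18],[0,0.0007,0.0003,0,0,0.3,0.18],[0,0.0007,0.0006,0,0,0.45,0.18],[0,0.0007,0.0012,0,0,0.6,0.18],[0,0.0007,0.0016,0,0,0.75,0.18],[0,0.0007,0.0018,0,0,0.83,0.18],[0,0.0007,0.0018,0,0,0.83,0.18]]]'
python3 -c "
from h import *
o=manip.get_obs(); print(o['ft_torque'],o['force'],o['grasp_force'],o['q']); goal('bl',.089,262,-.12)"
python3 -m jog '[[[0,0,0,0,0,-0.08,0.25],[0,0,-0.03,0,0,-0.1,0.25],[0,0,-0.06,0,0,-0.1,0.25],[0,0,-0.08,0,0,-0.1,0.25],[0,0,-0.08,0,0,-0.1,0.25]]]'
python3 - <<'E'
from h import *
w=read_camera("wrist")
for n in N: fit(w,n,.092)
goal("fl",.17,132)
E
```

```text
t: 14.0
tcp_pos: [0.5888, 0.3568, 0.0888]
eef_rot: [[-0.825, -0.555, 0.107], [-0.551, 0.832, 0.063], [-0.124, -0.007, -0.992]]
force: [2.5, -4.4, 3.7]
grip_width: 0.18
grasp_force: 2.7
[-0.66234435 -0.60316689 -0.04478875] [ 2.5336185  -4.40578129  3.65181133] 2.6843697343065287 [ 0.42403986  0.40564619  1.58095906  0.0151326   1.03142793 -1.7423374 ]
bl shift [ 0.001   0.0007 -0.0003] rot [-0.004  0.003 -0.842] yaw now -146.2 q6 -1.74 t 14.0 toolz [ 0.102  0.062 -0.993]
t: 14.5
tcp_pos: [0.5803, 0.3536, 0.171]
eef_rot: [[-0.763, -0.637, 0.109], [-0.634, 0.771, 0.066], [-0.126, -0.019, -0.992]]
force: [0.3, 0.8, 0.4]
grip_width: 0.249
grasp_force: 0.0
fit fl score -107.7 offset mm (-2, 1) ang 128.0 xy [495. 164.]
fit fr score -33.3 offset mm (4, 4) ang 46.0 xy [417. -55.]
fit bl score -103.3 offset mm (-2, -2) ang 44.0 xy [317. 250.]
fit br score -78.6 offset mm (-2, 2) ang 154.0 xy [212.  76.]
fl shift [ 0.0431  0.0944 -0.0085] rot [0.08  0.112 1.527] yaw now -140.3 q6 -1.84 t 14.55 toolz [ 0.  0. -1.]
```

```bash
python3 -m jog '[[[0,0,0,0.008,0.011,0.148,0.25],[0.01,0.02,0,0.016,0.022,0.296,0.25],[0.02,0.04,0,0.023,0.033,0.444,0.25],[0.03,0.06,0,0.031,0.044,0.592,0.25],[0.04,0.08,0,0.039,0.055,0.74,0.25],[0.0431,0.0944,-0.0085,0.047,0.066,0.888,0.25],[0.0431,0.0944,-0.0085,0.055,0.077,1.036,0.25],[0.0431,0.0944,-0.0085,0.063,0.088,1.184,0.25],[0.0431,0.0944,-0.0085,0.071,0.099,1.332,0.25],[0.0431,0.0944,-0.0085,0.078,0.11,1.48,0.25]]]'
python3 - <<'E'
from h import *
w=read_camera("wrist")
for n in ["fl","fr"]: fit(w,n,.092)
goal("fl",.087,132)
E
```

```text
t: 15.55
tcp_pos: [0.4837, 0.397, 0.1657]
eef_rot: [[-0.699, 0.715, -0.003], [0.715, 0.699, -0.005], [-0.001, -0.006, -1.0]]
force: [0.2, -0.4, 0.8]
grip_width: 0.247
grasp_force: 0.0
fit fl score -84.0 offset mm (-1, 1) ang 128.0 xy [323. 257.]
fit fr score -38.1 offset mm (-4, 4) ang 52.0 xy [163. 323.]
fl shift [-0.0001  0.0024  0.0787] rot [-0.006  0.001  0.033] yaw now 133.9 q6 -0.2 t 15.6 toolz [ 0.  0. -1.]
```

```bash
python3 -m jog '[[[0,0.002,0.03,-0.006,0,0.05,0.25],[0,0.002,0.06,-0.006,0,0.06,0.25],[0,0.002,0.0787,-0.006,0,0.06,0.25],[0,0.002,0.0787,-0.006,0,0.06,0.25],[0,0.002,0.0787,-0.006,0,0.06,0.18],[0,0.002,0.0787,-0.006,0,0.06,0.18]]]'
python3 -c "
from h import *
o=manip.get_obs(); print(o['ft_torque'],o['force'],o['grasp_force']); goal('fl',.087,130)"
```

```text
t: 16.2
tcp_pos: [0.4872, 0.3988, 0.0904]
eef_rot: [[-0.659, 0.752, 0.006], [0.752, 0.659, 0.002], [-0.003, 0.006, -1.0]]
force: [-0.8, -1.1, -0.8]
grip_width: 0.18
grasp_force: 1.0
[-2.71939683e-01  2.53366400e-01 -2.18852356e-04] [-0.78741776 -1.07760355 -0.75686373] 1.0203080624341965
fl shift [ 0.0005 -0.0019  0.0034] rot [0.006 0.003 0.021] yaw now 131.2 q6 -0.16 t 16.2 toolz [ 0.  0. -1.]
```

```bash
python3 -m jog '[[[0.0005,-0.0012,0.002,0.006,0.003,0.1,0.18],[0.0005,-0.0012,0.0035,0.006,0.003,0.25,0.18],[0.0005,-0.0012,0.0038,0.006,0.003,0.4,0.18],[0.0005,-0.0012,0.004,0.006,0.003,0.55,0.18],[0.0005,-0.0012,0.0043,0.006,0.003,0.7,0.18],[0.0005,-0.0012,0.0046,0.006,0.003,0.85,0.18],[0.0005,-0.0012,0.0048,0.006,0.003,1.0,0.18],[0.0005,-0.0012,0.0048,0.006,0.003,1.05,0.18]]]'
python3 -c "
from h import *
o=manip.get_obs(); print(o['ft_torque'],o['force'],o['grasp_force']); goal('fl',.085,130)"
```

```text
t: 17.0
tcp_pos: [0.4866, 0.3983, 0.0864]
eef_rot: [[0.329, 0.944, 0.002], [0.944, -0.329, 0.004], [0.004, 0.0, -1.0]]
force: [-0.1, -0.0, 1.0]
grip_width: 0.181
grasp_force: 3.8
[-0.18948307 -0.04908827  0.0789908 ] [-0.06161844 -0.03688971  0.96558581] 3.815586922428338
fl shift [-0.0007 -0.0009  0.0014] rot [ 0.002 -0.004 -1.034] yaw now 70.8 q6 0.89 t 17.0 toolz [ 0.  0. -1.]
```

```bash
C="from h import *
o=manip.get_obs(); print(o['ft_torque'][2],o['force'],o['grasp_force'],o['tcp_pos'][2]); R=o['eef_rot']; print(np.degrees(np.arctan2(R[1,0],R[0,0])))"; echo "$C" > f.py
python3 -m jog '[[[0,0,0.0002,0,0,0.08,0.18],[0,0,0.0002,0,0,0.16,0.18],[0,0,0.0002,0,0,0.16,0.18]]]' >/dev/null; python3 f.py
```

```text
0.052998213535955574 [ 1.36690753 -1.16428756  1.01590811] 2.117609062115662 0.08604712204336226
61.83410129101997
```

```bash
python3 -m jog '[[[0,0,0.0002,0,0,0.05,0.18],[0,0,0.0002,0,0,0.1,0.18],[0,0,0.0002,0,0,0.1,0.18]]]' >/dev/null; python3 f.py
```

```text
0.014394664422003774 [ 2.34509899 -1.63636026  3.55468753] 2.7624738795020676 0.08576779672285637
56.21124631017695
```

```bash
python3 -m jog '[[[0,0,0.0002,0,0,0.05,0.18],[0,0,0.0002,0,0,0.1,0.18],[0,0,0.0002,0,0,0.1,0.18]]]' >/dev/null; python3 f.py
```

```text
0.09764440650931171 [ 2.11799789 -1.66137005  6.11067566] 4.589266500261147 0.08553706478633942
50.50535257714083
```

```bash
python3 -m jog '[[[0,0,-0.0003,0,0,0.05,0.18],[0,0,-0.0003,0,0,0.1,0.18],[0,0,-0.0003,0,0,0.1,0.18]]]' >/dev/null; python3 f.py
```

```text
0.8700813358707973 [ 2.62502011 -2.51461991  4.75908785] 27.61144339106977 0.08561405547282143
44.868349503530524
```

```bash
python3 -m jog '[[[0,0,0,0,0,0.05,0.18],[0,0,0,0,0,0.1,0.18],[0,0,0,0,0,0.1,0.18]]]' >/dev/null; python3 f.py
```

```text
1.5308516964505772 [ 3.78090409 -0.79110934  6.01486495] 61.01601812057197 0.08567841308379284
39.218733468924725
```

```bash
python3 -m jog '[[[0,0,0,0,0,-0.14,0.2],[0,0,0,0,0,-0.22,0.25],[0,0,-0.04,0,0,-0.22,0.25],[0,0,-0.08,0,0,-0.22,0.25],[0,0,-0.08,0,0,-0.22,0.25]]]'
python3 - <<'E'
from h import *
w=read_camera("wrist")
fit(w,"fl",.090)
goal("br",.165,154)
E
```

```text
t: 19.0
tcp_pos: [0.4881, 0.4002, 0.1707]
eef_rot: [[0.62, 0.785, 0.007], [0.785, -0.62, 0.009], [0.011, -0.0, -1.0]]
force: [-0.2, 1.1, 0.6]
grip_width: 0.248
grasp_force: 0.0
fit fl score -90.5 offset mm (2, 2) ang 60.0 xy [319. 258.]
br shift [-0.0764  0.1362  0.002 ] rot [ 0.006 -0.007 -1.786] yaw now 51.7 q6 1.23 t 19.05 toolz [ 0.  0. -1.]
```

```bash
python3 -m jog '[[[0,0.01,0,0,0,-0.148,0.25],[-0.015,0.03,0,0,0,-0.296,0.25],[-0.03,0.055,0,0,0,-0.444,0.25],[-0.045,0.08,0,0,0,-0.592,0.25],[-0.06,0.105,0,0,0,-0.74,0.25],[-0.07,0.125,0,0,0,-0.888,0.25],[-0.0764,0.1362,0.002,0.003,-0.004,-1.036,0.25],[-0.0764,0.1362,0.002,0.004,-0.005,-1.184,0.25],[-0.0764,0.1362,0.002,0.005,-0.006,-1.332,0.25],[-0.0764,0.1362,0.002,0.006,-0.007,-1.48,0.25]]]'
python3 -c "
from h import *
goal('br',.125,154)"
```

```text
t: 20.05
tcp_pos: [0.5432, 0.2529, 0.1596]
eef_rot: [[-0.729, 0.685, -0.01], [0.685, 0.729, -0.004], [0.004, -0.01, -1.0]]
force: [-0.6, -0.4, -0.2]
grip_width: 0.251
grasp_force: 0.0
br shift [-0.0011  0.004   0.0346] rot [-0.009 -0.006 -0.301] yaw now 136.8 q6 -0.51 t 20.05 toolz [ 0.  0. -1.]
```

```bash
python3 -m jog '[[[-0.001,0.003,0.01,-0.004,-0.003,-0.148,0.25],[-0.001,0.003,0.02,-0.009,-0.006,-0.28,0.25],[-0.001,0.003,0.034,-0.009,-0.006,-0.301,0.25],[-0.001,0.003,0.034,-0.009,-0.006,-0.301,0.25]]]'
python3 -c "
from h import *
w=read_camera('wrist'); fit(w,'br',.092); goal('br',.088,154)"
```

```text
t: 20.45
tcp_pos: [0.5445, 0.2539, 0.1237]
eef_rot: [[-0.895, 0.446, -0.003], [0.446, 0.895, -0.002], [0.002, -0.003, -1.0]]
force: [-0.3, -0.2, -1.5]
grip_width: 0.249
grasp_force: 0.0
fit br score -79.8 offset mm (-3, 2) ang 154.0 xy [323. 288.]
br shift [-0.0006  0.0012  0.0371] rot [-0.002 -0.    -0.01 ] yaw now 153.4 q6 -0.8 t 20.5 toolz [ 0.  0. -1.]
```

```bash
python3 -m jog '[[[-0.0006,0.0014,0.02,0,0,-0.01,0.25],[-0.0006,0.0014,0.0365,0,0,-0.01,0.25],[-0.0006,0.0014,0.0365,0,0,-0.01,0.25],[-0.0006,0.0014,0.0365,0,0,-0.01,0.18],[-0.0006,0.0014,0.0365,0,0,-0.01,0.18]]]'
python3 f.py; python3 -c "
from h import *
goal('br',.087,154)"
```

```text
t: 21.0
tcp_pos: [0.5489, 0.2556, 0.0919]
eef_rot: [[-0.9, 0.437, 0.005], [0.437, 0.9, -0.0], [-0.004, 0.002, -1.0]]
force: [-0.4, -0.8, -1.2]
grip_width: 0.18
grasp_force: 0.6
-0.005199807855074311 [-0.35875913 -0.82765967 -1.16043033] 0.6041622720658779 0.0919412839498587
154.10863302751588
br shift [ 0.002  -0.0017  0.0049] rot [0.002 0.004 0.002] yaw now 154.1 q6 -0.81 t 21.0 toolz [ 0.  0. -1.]
```

```bash
python3 -m jog '[[[0.001,-0.0012,0.003,0.002,0.003,0.1,0.18],[0.0015,-0.0012,0.0045,0.002,0.003,0.25,0.18],[0.0015,-0.0012,0.005,0.002,0.003,0.4,0.18],[0.0015,-0.0012,0.0053,0.002,0.003,0.55,0.18],[0.0015,-0.0012,0.0056,0.002,0.003,0.7,0.18],[0.0015,-0.0012,0.0058,0.002,0.003,0.85,0.18],[0.0015,-0.0012,0.006,0.002,0.003,1.0,0.18],[0.0015,-0.0012,0.006,0.002,0.003,1.15,0.18],[0.0015,-0.0012,0.006,0.002,0.003,1.15,0.18]]]'
python3 f.py
```

```text
t: 21.9
tcp_pos: [0.5475, 0.2548, 0.0864]
eef_rot: [[0.032, 0.999, 0.003], [0.999, -0.032, 0.001], [0.001, 0.003, -1.0]]
force: [0.3, -1.9, 0.1]
grip_width: 0.182
grasp_force: 0.7
0.00774839805023521 [ 0.3175848  -1.89240357  0.12313073] 0.706604672013782 0.086448165531464
88.15083400807264
```

```bash
python3 -m jog '[[[0,0,0,0,0,0.06,0.18],[0,0,0,0,0,0.12,0.18],[0,0,0,0,0,0.12,0.18]]]' >/dev/null; python3 f.py
```

```text
0.5230959701841122 [ 0.69920192 -3.2111442   3.49990251] 16.183593145105988 0.08631966909622243
81.59288224239705
```

```bash
python3 -m jog '[[[0,0,0,0,0,0.05,0.18],[0,0,0,0,0,0.08,0.18],[0,0,0,0,0,0.08,0.18]]]' >/dev/null; python3 f.py
python3 -m jog '[[[0,0,0,0,0,-0.1,0.2],[0,0,0,0,0,-0.14,0.25],[0,0,-0.04,0,0,-0.14,0.25],[0,0,-0.075,0,0,-0.14,0.25],[0,0,-0.075,0,0,-0.14,0.25]]]'
python3 - <<'E'
from h import *
w=read_camera("wrist")
fit(w,"br",.090);fit(w,"fl",.090)
goal("fr",.16,58)
E
```

```text
1.0677230581086539 [-0.19499231 -1.38277704  5.30867573] 39.46618588641286 0.08626794199969919
76.9794500229007
t: 23.0
tcp_pos: [0.5499, 0.2565, 0.1661]
eef_rot: [[0.089, 0.996, 0.01], [0.996, -0.089, 0.005], [0.006, 0.009, -1.0]]
force: [0.3, 0.4, 1.4]
grip_width: 0.247
grasp_force: 0.0
fit br score -87.6 offset mm (0, 3) ang 94.0 xy [314. 258.]
fit fl score -63.8 offset mm (3, 4) ang 172.0 xy [163.  -4.]
fr shift [ 0.0305 -0.1073  0.0029] rot [ 0.005 -0.006  0.469] yaw now 84.9 q6 0.39 t 23.05 toolz [ 0.  0. -1.]
```

Now fr.

```bash
python3 -m jog '[[[0.005,-0.02,0,0.002,-0.002,0.14,0.25],[0.015,-0.055,0,0.004,-0.004,0.28,0.25],[0.025,-0.09,0.001,0.005,-0.006,0.42,0.25],[0.0305,-0.1073,0.01,0.005,-0.006,0.469,0.25],[0.0305,-0.1073,0.035,0.005,-0.006,0.469,0.25],[0.0305,-0.1073,0.035,0.005,-0.006,0.469,0.25],[0.0305,-0.1073,0.035,0.005,-0.006,0.469,0.25]]]' | head -2
python3 -c "
from h import *
w=read_camera('wrist'); fit(w,'fr',.092); goal('fr',.087,58)"
```

```text
t: 23.75
tcp_pos: [0.4415, 0.2947, 0.124]
fit fr score -78.0 offset mm (2, 2) ang 56.0 xy [325. 280.]
fr shift [0.0021 0.0011 0.0379] rot [-0.004  0.006 -0.001] yaw now 58.0 q6 1.0 t 23.8 toolz [ 0.  0. -1.]
```

```bash
python3 -m jog '[[[0.002,0.0012,0.02,0,0,0.02,0.25],[0.002,0.0012,0.037,0,0,0.03,0.25],[0.002,0.0012,0.037,0,0,0.03,0.25],[0.002,0.0012,0.037,0,0,0.03,0.18],[0.002,0.0012,0.037,0,0,0.03,0.18]]]'
python3 f.py; python3 -c "
from h import *
goal('fr',.087,57)"
```

```text
t: 24.3
tcp_pos: [0.4456, 0.2964, 0.0896]
eef_rot: [[0.556, 0.831, -0.004], [0.831, -0.556, -0.002], [-0.004, -0.002, -1.0]]
force: [-0.2, 0.0, -0.1]
grip_width: 0.182
grasp_force: 0.0
0.03376216391951345 [-0.1828649   0.00760447 -0.11246353] 0.0 0.08957176396976005
56.21629812195762
fr shift [-0.001  -0.0008  0.0026] rot [-0.002  0.004 -0.014] yaw now 56.2 q6 1.03 t 24.3 toolz [ 0.  0. -1.]
```

```bash
python3 -m jog '[[[0,-0.0005,0.002,0,0,0.1,0.18],[0,-0.0005,0.0025,0,0,0.25,0.18],[0,-0.0005,0.0028,0,0,0.4,0.18],[0,-0.0005,0.003,0,0,0.55,0.18],[0,-0.0005,0.0033,0,0,0.7,0.18],[0,-0.0005,0.0035,0,0,0.85,0.18],[0,-0.0005,0.0038,0,0,1.0,0.18],[0,-0.0005,0.0038,0,0,1.12,0.18],[0,-0.0005,0.0038,0,0,1.12,0.18]]]' >/dev/null
python3 f.py
```

```text
0.08786405109507599 [ 2.30713423 -5.1253833   0.58258784] 2.2789347183879727 0.08617458646153413
-8.13489291995512
```

```bash
python3 -m jog '[[[0,0,0,0,0,0.06,0.18],[0,0,0,0,0,0.12,0.18],[0,0,0,0,0,0.12,0.18]]]' >/dev/null; python3 f.py
```

```text
0.43046802750186564 [ 4.27558008 -5.5626611  -0.59669094] 12.395518803969026 0.0861422991327936
-14.863815664389321
```

```bash
python3 -m jog '[[[0,0,0,0,0,0.05,0.18],[0,0,0,0,0,0.1,0.18],[0,0,0,0,0,0.1,0.18]]]' >/dev/null; python3 f.py
python3 -m jog '[[[0,0,0,0,0,-0.12,0.2],[0,0,0,0,0,-0.18,0.25],[0,0,-0.04,0,0,-0.18,0.25],[0,0,-0.08,0,0,-0.3,0.25],[0,0,-0.1,0,0,-0.45,0.25],[0,0,-0.1,0,0,-0.6,0.25],[0,0,-0.1,0,0,-0.75,0.25]]]'
python3 - <<'E'
from h import *
w=read_camera("wrist")
fit(w,"fr",.090);fit(w,"br",.090);fit(w,"fl",.090)
goal("bl",.17,160,-.12)
E
```

```text
1.1334745968785385 [ 5.09970749 -5.18165782 -0.55269565] 39.59338732995093 0.08624651395084348
-20.480810767186817
t: 26.5
tcp_pos: [0.4459, 0.2972, 0.1873]
eef_rot: [[0.922, 0.387, -0.001], [0.387, -0.922, -0.001], [-0.001, 0.0, -1.0]]
force: [-0.3, 0.4, -1.0]
grip_width: 0.254
grasp_force: 0.0
fit fr score -105.6 offset mm (3, 1) ang 178.0 xy [321. 245.]
fit br score -72.2 offset mm (0, 3) ang 96.0 xy [452. 119.]
fit fl score -94.2 offset mm (2, 1) ang 60.0 xy [189. 121.]
bl shift [0.1541 0.001  0.0161] rot [-0.137  0.078 -2.384] yaw now 23.2 q6 1.61 t 26.55 toolz [ 0.102  0.062 -0.993]
```

```bash
python3 -m jog '[[[0,0,0,0,0,-0.15,0.25],[0,0,0,0,0,-0.3,0.25],[0,0,0,0,0,-0.45,0.25],[0,0,0,0,0,-0.6,0.25],[0,0,0,0,0,-0.75,0.25],[0,0,0,0,0,-0.9,0.25],[0,0,0,0,0,-1.05,0.25],[0,0,0,0,0,-1.2,0.25],[0,0,0,0,0,-1.35,0.25],[0,0,0,0,0,-1.5,0.25]]]' | head -2
python3 -c "
from h import *
goal('bl',.17,224,-.12)"
```

```text
t: 27.55
tcp_pos: [0.4449, 0.2968, 0.1853]
bl shift [0.0116 0.1543 0.0146] rot [-0.105 -0.106 -2.012] yaw now 108.5 q6 0.12 t 27.55 toolz [ 0.102  0.062 -0.993]
```

```bash
python3 -m jog '[[[0,0,0,-0.008,-0.008,-0.148,0.25],[0.001,0.02,0,-0.015,-0.016,-0.296,0.25],[0.002,0.04,0,-0.023,-0.024,-0.444,0.25],[0.004,0.06,0,-0.031,-0.032,-0.592,0.25],[0.006,0.08,0,-0.039,-0.04,-0.74,0.25],[0.008,0.1,0,-0.046,-0.048,-0.888,0.25],[0.01,0.12,0,-0.054,-0.056,-1.036,0.25],[0.0116,0.14,0,-0.062,-0.064,-1.184,0.25],[0.0116,0.1543,0.005,-0.07,-0.07,-1.332,0.25],[0.0116,0.1543,0.01,-0.078,-0.078,-1.48,0.25]]]' | head -2
python3 -c "
from h import *
goal('bl',.125,224,-.12)"
```

```text
t: 28.55
tcp_pos: [0.5893, 0.3567, 0.1744]
bl shift [0.0065 0.0004 0.049 ] rot [-0.028 -0.026 -0.533] yaw now -166.6 q6 -1.36 t 28.55 toolz [ 0.102  0.062 -0.993]
```

```bash
python3 -m jog '[[[0.0065,0.0004,0.01,-0.008,-0.006,-0.148,0.25],[0.0065,0.0004,0.02,-0.015,-0.012,-0.296,0.25],[0.0065,0.0004,0.035,-0.022,-0.019,-0.444,0.25],[0.0065,0.0004,0.049,-0.028,-0.026,-0.533,0.25],[0.0065,0.0004,0.049,-0.028,-0.026,-0.533,0.25],[0.0065,0.0004,0.049,-0.028,-0.026,-0.533,0.25]]]' | head -2
python3 -c "
from h import *
w=read_camera('wrist'); fit(w,'bl',.092); goal('bl',.087,224,-.12)"
```

```text
t: 29.15
tcp_pos: [0.5855, 0.3563, 0.1245]
fit bl score -102.3 offset mm (-1, -1) ang 44.0 xy [317. 282.]
bl shift [0.0031 0.0001 0.0381] rot [ 0.    -0.001 -0.006] yaw now -136.2 q6 -1.91 t 29.2 toolz [ 0.102  0.062 -0.993]
```

```bash
python3 -m jog '[[[0.003,0,0.02,0,0,0,0.25],[0.003,0,0.0375,0,0,0,0.25],[0.003,0,0.0375,0,0,0,0.25],[0.003,0,0.0375,0,0,0,0.18],[0.003,0,0.0375,0,0,0,0.18]]]'
python3 f.py; python3 -c "
from h import *
goal('bl',.087,224,-.12)"
```

```text
t: 29.7
tcp_pos: [0.5875, 0.3568, 0.0873]
eef_rot: [[-0.715, -0.691, 0.101], [-0.689, 0.722, 0.062], [-0.116, -0.026, -0.993]]
force: [1.0, -0.1, 0.7]
grip_width: 0.183
grasp_force: 0.0
-0.017619658054996545 [ 0.97059896 -0.12698878  0.65506135] 0.0 0.08730050266709988
-136.0704976614235
bl shift [0.0001 0.     0.0003] rot [ 0.    -0.001 -0.003] yaw now -136.1 q6 -1.92 t 29.7 toolz [ 0.102  0.062 -0.993]
```

```bash
python3 -m jog '[[[0,0,0,0,0,0.15,0.18],[0,0,0.0002,0,0,0.3,0.18],[0,0,0.0005,0,0,0.45,0.18],[0,0,0.0007,0,0,0.6,0.18],[0,0,0.0009,0,0,0.75,0.18],[0,0,0.001,0,0,0.9,0.18],[0,0,0.0012,0,0,1.05,0.18],[0,0,0.0012,0,0,1.15,0.18],[0,0,0.0012,0,0,1.15,0.18]]]' >/dev/null
python3 f.py
```

```text
0.0328814948499842 [3.03306723 0.14141102 0.11712618] 2.1587684081168845 0.08643403905804806
157.71425846478127
```

```bash
python3 -m jog '[[[0,0,0,0,0,0.06,0.18],[0,0,0,0,0,0.12,0.18],[0,0,0,0,0,0.12,0.18]]]' >/dev/null; python3 f.py
```

```text
0.33309930690056927 [ 4.50465527  1.06236728 -2.120751  ] 14.317799471318722 0.08642064572142395
151.06888006028737
```

```bash
python3 -m jog '[[[0,0,0,0,0,0.06,0.18],[0,0,0,0,0,0.13,0.18],[0,0,0,0,0,0.13,0.18]]]' >/dev/null; python3 f.py
python3 -m jog '[[[0,0,0,0,0,-0.12,0.2],[0,0,0,0,0,-0.2,0.25],[0,0,-0.04,0,0,-0.2,0.25],[0,0,-0.08,0,0,-0.2,0.25],[0.02,0,-0.11,0,0,-0.25,0.25],[0.06,0,-0.12,0,0,-0.25,0.25],[0.06,0,-0.12,0,0,-0.25,0.25]]]'
python3 - <<'E'
from h import *
w=read_camera("wrist")
for n in N: fit(w,n,.090)
save(w,"w9")
E
```

```text
1.3272364997403219 [4.41123291 0.20332865 1.3805279 ] 48.63912384978903 0.08644080334097598
143.7792001830133
t: 31.9
tcp_pos: [0.5242, 0.3879, 0.2046]
eef_rot: [[-0.926, 0.365, 0.101], [0.372, 0.926, 0.065], [-0.07, 0.097, -0.993]]
force: [-0.7, -0.0, -1.0]
grip_width: 0.249
grasp_force: 0.0
fit fl score -78.2 offset mm (0, 2) ang 62.0 xy [295. 168.]
fit fr score -59.6 offset mm (4, 3) ang 162.0 xy [118. 170.]
fit bl score -61.5 offset mm (0, -4) ang 148.0 xy [298. 314.]
fit br score -38.6 offset mm (-2, 1) ang 96.0 xy [147. 321.]
```

View pics/w9.png

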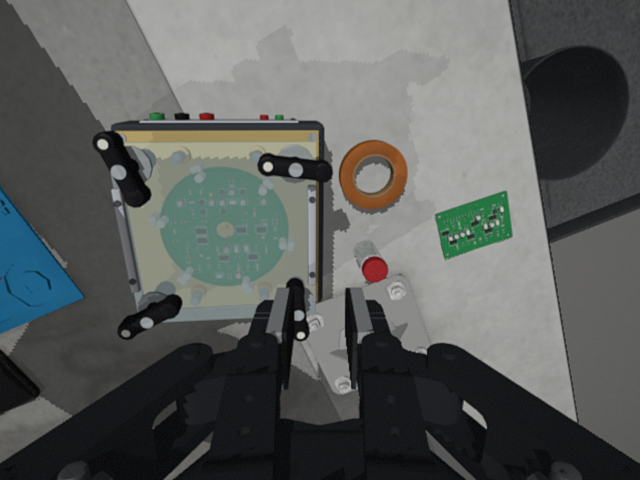

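```bash
python3 -c "
from station import manip; print(manip.job_done())"
```

```text
the job is handed in; nothing more can be done
None
```

I tightened all four wing nuts in two diagonal passes (fl, br, fr, bl each time), and each ended against its hard stop at 1.1–1.5 N m. The last wrist picture showed the vial and spare board in place; I didn't re-check the flux bottle or measure the plate's level. I handed the job in at about 32 s, and no verdict was shown.

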